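Clamp a car-key blank in the key duplicator

ROBOT

A 6-joint arm with a two-finger parallel gripper is mounted at the origin on the work surface. World frame = base frame: x ahead of the robot, y to its left, z up, the work surface at z = 0. Lengths are in m, angles in rad, forces in N, time in s.
With the tool pointing down it reaches from about 0.425 to 0.95 m from the base axis. Payload 3.5 kg.
Tool frame: the origin (TCP) lies on the centre line of the jaws, within the pads' length; the fingertips stand 25 mm ahead of it and the grasp point (between the pads) lies 6 mm ahead of it (ctrl.finger_overhang is the distance from the TCP to the fingertips, in m); z points along the fingers, y is the line along which they close (so a half turn about z gives the same grasp; the last joint's range is limited). The gripper opens to 85 mm and grips with 20 to 120 N. Pads are 22 mm wide; open, the fingers measure 114 mm over their backs; the gripper's body (76 mm by 85 mm) begins 54 mm behind the grasp point. The pads swing forward as they close: fully open they stand 13 mm farther back than shut.
Start: joints at [-1.386, 0.286, 1.577, -0, 1.279, -0.15], TCP at [0.222, -0.637, 0.256] pointing down, gripper open.
Joint ranges: [-2.77, 2.77], [-0.9, 2.22], [0.21, 2.48], [-1.53, 4.67], [0.24, 2.81], [-2.84, 2.84]. Speed limits (rad/s): [2.79, 2.79, 3.14, 3.14, 3.14, 3.14].

INTERFACE

Orientations are given as a unit quaternion [x, y, z, w].
In Python, from plant import get_state, imaging, job, ctrl gives the robot as it stands.
- The arm moves only by the tool jog_arm, never from a script. Its argument "increments" is a list of rows, each an object of numbers: "dx", "dy", "dz": the shift along the world's x, y, z each as a share of 12 cm, from -1 to 1; "ax", "ay", "az": the turn, a rotation vector about the world's x, y, z each as a share of pi/2 rad, from -1 to 1; "gripper": the gripper command: -1 is shut, 1 is fully open, values between are in proportion. A call has 1 to 10 rows; each row is the pose to reach, as a shift and turn from the pose commanded when the call began; what a row does not reach only later rows make up. A row lasts 1/10 s, in which the tool goes at most 50 mm and 8.59 degrees, less where a joint would pass 70% of its speed; a pose out of reach is approached as far as the arm can. A call with a number of a shift or a turn outside -1 to 1 is refused whole. A call with a gripper value outside its range is refused whole. The fingers move at their own pace and stop on an object; "force" is the grip in N (left out, the last holds). Time passes only in rows, so rows that repeat a pose let the fingers close. It gives the time, the measured TCP pose, the force, the opening and the grip force at its end, in the units of the state.
- get_state(): the state, without advancing time (a new reading comes with each control period).
- imaging.read_camera(name): name is "scene" or "top"; returns a dict with "frame" (420x560x3 uint8, blue, green, red), "depth" (420x560 float32, m along the optical axis (not along the pixel's ray), 0 where there is no reading), "camera_matrix" (3x3 intrinsics, pixels), "extrinsics" (4x4, takes a point from camera to world coordinates). Camera axes: x right, y up, looking along -z (the intrinsics and any distortion apply to the point x, -y, -z); pixel columns grow to the right and rows downward; lengths in m; the calibration is good to about 2 mm. A picture is of the moment at which its call begins.
- job.sign_off(): hands the job in; it is judged then, once.
The state is a dict: "time": time; "qpos": joint angles; "dq": joint speeds; "joint_efforts": joint torques, N m; "eef_pos": TCP position; "tcp_rot": TCP orientation; "contact_force": force on the tool from outside, world axes, zero at the start; "wrist_torque": the same for the moment, N m; "opening": opening from 0.0 (shut) to 1.0 (fully open); "finger_force": force on a finger pad.
Only numpy, scipy, OpenCV 4.12 (cv2) and the standard library are available. Lean on these libraries where they do the work, as an engineer would, in place of code of your own. Each camera call takes 0.05 s, during which the arm holds its last target. There are 200 camera calls.

TASK

Set up the key duplicator for a copy: the customer's key is already clamped in the right-hand vise and the key gauge is swung down. Pick up the black-headed blank lying on the bench, slide its blade flat into the open left-hand vise, along the back stop and with its shoulder right up against the gauge finger, and press that vise's cam lever fully down to clamp it. Then lift the gauge's lever fully up so the gauge is clear of the keys, leaving the blank where you set it and the other things on the bench alone.

Things in the scene. Friction and masses are not known exactly. Their poses are not given: they have to be found in the camera images.
- duplicator: Key duplicating machine, 400 deep x 360 wide x 240 high, fixed: grey base, black motor housing at the back, two small dark steel vises in front. Origin on the bench, under and between the vises. Its axes ('local'): -x to the operator's (front) side, +x to cutter and housing, +y operator's left, z up. Keys lie flat, heads left, blade tips right (-y), mid-plane at z 130.
- vise_slot (a point): Left vise: middle of its slot's left end, local (0, 54.5, 130); axes local. Jaws y 14.5 to 54.5. Lower jaw top z 128.5; back stop face x = -5 (eased 2 back at its left end), up to z 135.5, open to +x and both ends. Upper jaw covers x -25 to 2.5, top about z 150 when open; slot 6.1 to 6.9 high at the start, closing as the cam lever goes down. Nothing at key height to its left.
- right_vise (a point): Same point of the right vise (local (0, -40.5, 130)), which is identical, 95 to the right of the left one, and holds the customer's cut key with its lever down. Behind the vises the cutter wheel (left) and tracer (right) stand at local x above 50, up to z 168; the housing at local x above 115.
- seat (a point): Where the blank's shoulder point (blank_shoulder) must come: local (0, 60, 130), axes local. Blade then lies on the lower jaw, centre line 5 from the back stop, shoulder on the gauge finger's left face. The finger, when down, fills local x 9 to 15, y 55.5 to 60, z 122 to 136: coming from the left the blade passes it 4 clear on its operator side and the shoulder stops on it.
- blank: Loose uncut key blank, 30 g: black plastic head 36 long x 34 wide x 10 thick, steel shoulder 6 x 26 x 4, straight blade 44 x 10 x 3. x from head to tip, z up. Origin at the head's underside level, in the shoulder's front face: head x -41 to -5, blade 0 to 44, mid-plane 5 up; mass centre x -9. Faces and edges alike. Let go in the open vise the head may sag a few degrees; clamping flattens it.
- blank_shoulder (a point): Middle of the front face of the blank's shoulder, on the blade's centre line and mid-plane.
- clamp (a joint): Angle of the left vise's cam lever (rad): 0 fully down (clamped, lever pointing to the front and 8 degrees up), 0.85 to 1.05 at the start (raised, vise open), up to 1.15. Turns about the local y axis, stays where it is left; about 3 N at the tip moves it, a little more near the end as it squeezes the blade.
- clamp_tip (a point): Centre of the 13 mm steel ball at the end of the left vise's cam lever (lever 8.4 thick), 54 from its pivot.
- clamp_hinge (a point): Pivot of that cam lever: local (-10, 27, 151). From it the ball lies at local x = -54 cos(q + 0.14), z = +54 sin(q + 0.14), q being the clamp joint.
- gauge (a joint): Angle of the key gauge (rad): 0 down, its two fingers at the keys' shoulders and its lever pointing to the front, 20 degrees up; 1.35 fully up, lever upright, fingers swung back clear towards the cutter. Turns about the local y axis, stays where it is left; about 1.5 N at the knob moves it.
- gauge_knob (a point): Centre of the black knob on the gauge's lever, at the far right of the machine: a cylinder 15 across and 16 long along local y, ends flat, free on both sides; 60 from the gauge's axis.
- gauge_hinge (a point): Point of the gauge's axis level with the knob: local (29.5, -118, 102). From it the knob lies at local x = -60 cos(q + 0.35), z = +60 sin(q + 0.35), q being the gauge joint.
- house_key: Bystander: small brass house key, 47 x 25 x 4, lying on the bench.
- padlock: Bystander: brass padlock standing on the bench, 45 x 22 x 68 high.
- chip_brush: Bystander: brush 200 long lying on the bench.
- lock_cylinder: Bystander: brass lock cylinder, 62 x 17 x 33 high.
Not all that is in view belongs to the job. Of the things that look like the blank, take the one that is farthest to the robot's right at the start.

How it is judged:
By the outcome, as a careful person would: the job done as asked, in the order asked, and still so for the second after the job is handed in, with the robot touching nothing.
It also fails if it takes over 66 s, if anything falls off the work surface, if the arm or the gripper's body presses on something with over 40 N, if the wrist force passes 120 N, or if a joint passes its speed limit or range.

## Working session

There is one attempt and no reset: what is moved stays moved. The work goes in short steps, Python scripts to look and compute and a tool call to move; the robot and the scene stay as the last step left them, time stands still between calls to the robot, and variables do not carry over. Pictures are saved under pics/ and viewed, at most 10 in all, crops included, and the job is handed in when it is done.

Besides the shell and the picture viewer there is one more tool, called after "Emit:" as name([rows], argument=value, ...), one row to a line, values as JSON. jog_arm: Moves the arm, as the interface text tells. Shift numbers are shares of 12 cm and turn numbers shares of pi/2 rad, none past 1 either way. Its arguments: {"type":"object","properties":{"increments":{"type":"array"},"force":{"type":"number"}},"required":["increments"]}

```bash
mkdir -p pics
cat > h.py <<'E'
import numpy as np, cv2
from plant import get_state, imaging, job, ctrl
def cam(n):
    c=imaging.read_camera(n); return c['frame'],c['depth'],np.array(c['camera_matrix']),np.array(c['extrinsics'])
def world(u,v,d,K,T):
    x=(u-K[0,2])/K[0,0]*d; y=(v-K[1,2])/K[1,1]*d
    return (T@np.array([x,-y,-d,1]))[:3]
def plane(u,v,z,K,T):
    a=world(u,v,1.,K,T); o=T[:3,3]; r=a-o
    return o+r*(z-o[2])/r[2]
def project(p,K,T):
    c=np.linalg.inv(T)@np.r_[p,1]; return K[0,0]*c[0]/-c[2]+K[0,2], K[1,1]*c[1]/c[2]+K[1,2]
E
python3 - <<'E'
from h import *
for n in('scene','top'):
    f,d,K,T=cam(n); cv2.imwrite(f'pics/{n}0.png',cv2.resize(f,(784,588))); np.savez(f'{n}0.npz',f=f,d=d,K=K,T=T); print(n,K,T.round(3))
s=get_state(); print(s, ctrl.finger_overhang)
E
```

```text
scene [[437.254012     0.         278.97901156]
 [  0.         437.254012   210.1557993 ]
 [  0.           0.           1.        ]] [[ 0.748 -0.564  0.349  0.838]
 [ 0.664  0.638 -0.39  -0.573]
 [-0.003  0.523  0.852  0.938]
 [ 0.     0.     0.     1.   ]]
top [[482.47077912   0.         282.95122477]
 [  0.         482.47077912 204.71696827]
 [  0.           0.           1.        ]] [[-0.151  0.963 -0.222  0.3  ]
 [-0.988 -0.149  0.029 -0.184]
 [-0.005  0.224  0.975  1.069]
 [ 0.     0.     0.     1.   ]]
{'time': 0.1, 'qpos': array([-1.38597977e+00,  2.87103711e-01,  1.57806428e+00, -4.23738400e-05,
        1.27861799e+00, -1.50011539e-01]), 'dq': array([ 0.00126207, -0.00112749, -0.00501961, -0.00045989,  0.00105422,
        0.0002086 ]), 'joint_efforts': array([ 1.34396614e-03, -4.07294369e+01, -2.93699098e+01, -1.44331939e-04,
        3.38646765e-03,  4.05320364e-06]), 'eef_pos': array([ 0.22171754, -0.63695488,  0.25504946]), 'tcp_rot': array([ 9.86017355e-01,  1.66639049e-01, -3.93629221e-05, -1.09614312e-03]), 'contact_force': array([-0.1584532 ,  0.12527019, -0.43470601]), 'wrist_torque': array([ 0.06688324,  0.00968397, -0.00511305]), 'finger_force': 0.0, 'opening': 0.9986328396723524} 0.025
```

View pics/scene0.png

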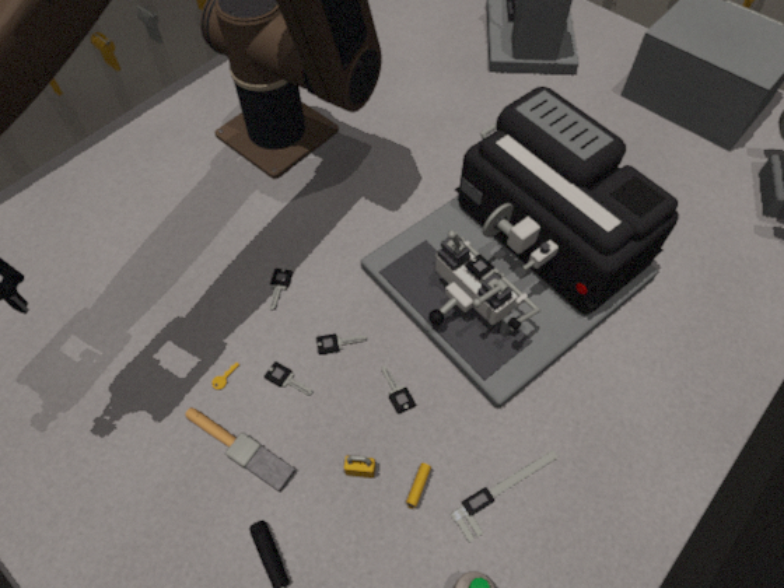

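View pics/top0.png

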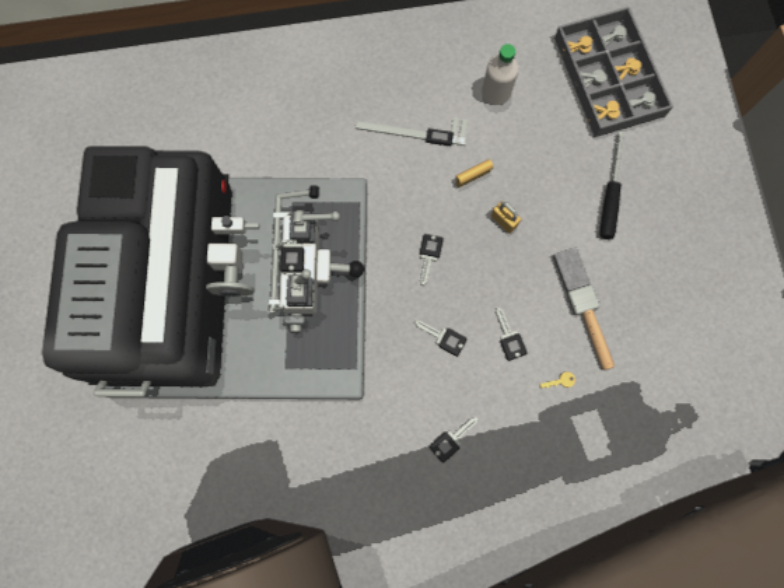

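Run:
```python
from h import *
t=np.load('top0.npz');s=np.load('scene0.npz')
a=cv2.resize(t['f'][120:270,180:270],(360,600),interpolation=cv2.INTER_CUBIC)
b=cv2.resize(t['f'][160:260,295:380],(430,300)[::1],interpolation=cv2.INTER_CUBIC) 
b=cv2.resize(t['f'][160:260,290:380],(270,300),interpolation=cv2.INTER_CUBIC)
c=cv2.resize(s['f'][150:250,300:400],(300,300),interpolation=cv2.INTER_CUBIC)
R=np.zeros((600,300,3),np.uint8);R[:300,:270]=b;R[300:]=c
cv2.imwrite('pics/c1.png',np.hstack([a,R]))
K,T=t['K'],t['T']
# dark heads on bench
g=t['f'].max(2)
m=((g<60)).astype(np.uint8)
n,l,st,ce=cv2.connectedComponentsWithStats(m)
for i in range(1,n):
    if 80<st[i,4]<700 and st[i,0]>280: 
        p=plane(*ce[i],.01,K,T); print('blob',ce[i].round(1),st[i,4],p.round(4))
# deskew: depth points of base plate
d=t['d'];vv,uu=np.mgrid[:420,:560]
x=(uu-K[0,2])/K[0,0]*d;y=(vv-K[1,2])/K[1,1]*d
P=np.stack([x,-y,-d,np.ones_like(d)],-1)@T.T
Z=P[...,2]; np.save('P.npy',P)
for v in range(125,260,8): print(v,(Z[v,190:265:4]*1000).round().astype(int))
```

```text
blob [444.   16.3] 233 [ 0.9526 -0.6807  0.01  ]
blob [418.8  22.9] 193 [ 0.9442 -0.6156  0.01  ]
blob [424.1  68.2] 601 [ 0.8227 -0.6021  0.01  ]
blob [455.3  40.1] 201 [ 0.8845 -0.6932  0.01  ]
blob [429.8  46.8] 164 [ 0.8764 -0.628   0.01  ]
blob [465.8  63.5] 199 [ 0.8194 -0.7038  0.01  ]
blob [440.4  70.6] 157 [ 0.8103 -0.6391  0.01  ]
blob [313.3  98.8] 92 [ 0.785  -0.3256  0.01  ]
blob [435.3 150.4] 438 [ 0.6151 -0.5825  0.01  ]
blob [307.4 176.1] 118 [ 0.5991 -0.2809  0.01  ]
blob [322.5 243.2] 83 [ 0.4419 -0.2889  0.01  ]
blob [366.2 247. ] 94 [ 0.4189 -0.3826  0.01  ]
blob [317.3 320.6] 145 [ 0.2795 -0.2496  0.01  ]
125 [ 4 -4  0 -1 -1 -5 -3 -5 -3 -2 -5 -3 -1  1 -1  0 -4 -4 -3]
133 [ 29  27  26  30  30  29  29  30 130 128  31  28  29  25  27  33  30  31
   4]
141 [ 34  28 104 106  30  29  27  29 116  27  27  32  32  29  27  26  29  30
  -1]
149 [ 27  30 105  27  26  35  31  32  34  34  35  27  31  34  31  31  33  29
   3]
157 [ 30  28 105 112 113 156 157 144 126 104  33  34 156  32  33  32  32  28
  -2]
165 [ 29  29 107 112 127 143 145 141 125  99  31  31  31  32  34  32  35  31
  -3]
173 [ 31  30 101 134 128 133 116 119 118  89  30  37  31  34  30  32  35  31
   4]
181 [ 29  30 100 136 136 135 134 115 115  89  93  90  29  33  35  32  34  29
  -1]
189 [ 29 106  27 136 132 134 131 113 113  90  91  92  81  80  83  77  82  74
   0]
197 [ 29 105  27 114 145 156 190 204 116  92  88  90  29  31  29  32  71  28
  -2]
205 [ 27 106  29 112 149 153 151 148 128  71  34  30  33  33  32  34  31  29
   0]
213 [ 26 105  30 114 147 148 147 147 125  37  36  30  27  33  30  34  34  30
  -3]
221 [ 30 111 115 101 100  96 100 102  99  32  31  28  30  36  34  30  31  31
  -1]
229 [30 27 30 27 78 80 77 52 32 32 33 33 33 33 33 32 32 27  0]
237 [29 29 31 30 31 32 32 31 32 30 29 31 33 31 37 32 30 28  0]
245 [30 30 28 29 30 30 32 33 31 30 37 29 33 31 34 32 30 28  3]
253 [32 25 30 29 29 34 34 31 34 35 32 31 33 31 36 35 31 30  0]
```

View pics/c1.png

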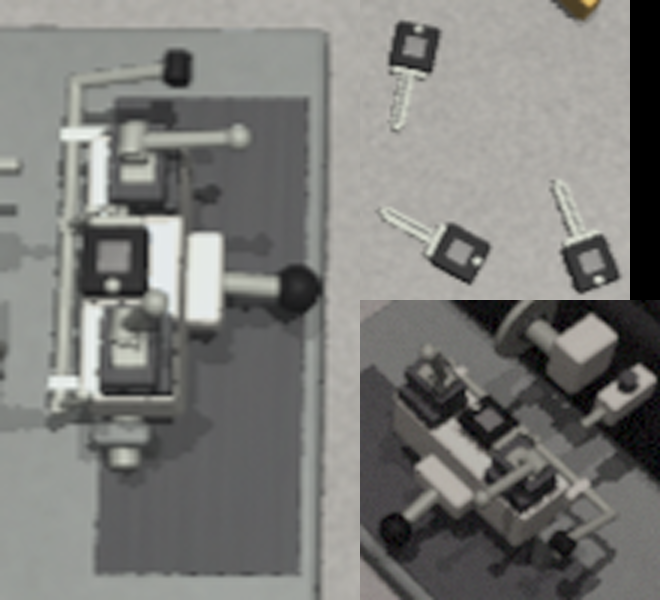

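Run:
```python
from h import *
t=np.load('top0.npz');s=np.load('scene0.npz')
tp=lambda u,v:(180+(u+.5)/4-.5,120+(v+.5)/4-.5)
sp=lambda u,v:(300+(u-360+.5)/3-.5,150+(v-300+.5)/3-.5)
L=dict(knob=(-.0269,-.118,.1226),rball=(-.0635,-.068,.1585),head=(0,-.012,.135))
px=dict(knob=((178,68),(563,543)),rball=((238,136),(485,497)),head=((113,260),(488,421)),lball=((155,302),(428,352)))
def tri(a,b):
    A=[];B=[]
    for (u,v),c in((a,t),(b,s)):
        o=c['T'][:3,3];r=world(u,v,1.,c['K'],c['T'])-o;r/=np.linalg.norm(r);M=np.eye(3)-np.outer(r,r);A.append(M);B.append(M@o)
    A=np.vstack(A);B=np.hstack(B);x=np.linalg.lstsq(A,B,rcond=None)[0];return x,np.linalg.norm(A@x-B)
W={}
for k,(a,b) in px.items():
    x,e=tri(tp(*a),sp(*b)); z=L[k][2] if k in L else x[2]
    pt=plane(*tp(*a),z,t['K'],t['T']);ps=plane(*sp(*b),z,s['K'],s['T']);print(k,'tri',x.round(4),round(e,4),'top',pt.round(4),'scene',ps.round(4));W[k]=(pt+ps)/2
# base yaw: front edge pixels of plate from height change
P=np.load('P.npy');pts=[]
for v in range(140,275,2):
    r=P[v,240:275,2]; i=np.where(r>.015)[0]
    if len(i): pts.append(P[v,240+i[-1],:2])
pts=np.array(pts,np.float32)
print('edge',cv2.fitLine(pts,cv2.DIST_HUBER,0,.01,.01).ravel())
ks=list(L);A=np.array([L[k][:2] for k in ks]);Bw=np.array([W[k][:2] for k in ks])
U,S,V=np.linalg.svd((A-A.mean(0)).T@(Bw-Bw.mean(0)));R=V.T@np.diag([1,np.linalg.det(V.T@U.T)])@U.T
o=Bw.mean(0)-R@A.mean(0);print('yaw',np.degrees(np.arctan2(R[1,0],R[0,0])),'o',o,'res',((A@R.T+o-Bw)*1e3).round(1))
print('lball local',R.T@(W['lball'][:2]-o))
```

```text
knob tri [ 0.6785 -0.113   0.122 ] 0.0003 top [ 0.6781 -0.1132  0.1226] scene [ 0.6787 -0.1132  0.1226]
rball tri [ 0.6239 -0.1404  0.1592] 0.0009 top [ 0.6237 -0.1409  0.1585] scene [ 0.6241 -0.1395  0.1585]
head tri [ 0.578  -0.0689  0.1296] 0.0007 top [ 0.5768 -0.0692  0.135 ] scene [ 0.5795 -0.0728  0.135 ]
lball tri [ 0.5339 -0.0946  0.2009] 0.0006 top [ 0.5342 -0.0942  0.2009] scene [ 0.5337 -0.095   0.2009]
edge [ 0.98808146 -0.15393202  0.55129117 -0.16448529]
yaw 81.38959193577261 o [ 0.56605595 -0.06844814] res [[ 0.3  0.5]
 [-0.1 -1.2]
 [-0.2  0.7]]
lball local [-0.03064486  0.02781097]
```

Run:
```python
from h import *
for n,win in(('top',(345,390,205,270)),('scene',None)):
    c=np.load(n+'0.npz');f,K,T=c['f'],c['K'],c['T']
    if win is None:
        u,v=project((.42,-.383,.01),K,T);win=(int(u-45),int(u+45),int(v-40),int(v+40))
    a,b,e,g=win;I=f[e:g,a:b];m=(I.max(2)<70).astype(np.uint8)
    cs,_=cv2.findContours(m,cv2.RETR_EXTERNAL,cv2.CHAIN_APPROX_NONE)
    for q in sorted(cs,key=cv2.contourArea)[-2:]:
        r=cv2.minAreaRect(q); M=cv2.moments(q); ctr=np.array([M['m10'],M['m01']])/max(M['m00'],1)+[a,e]
        W=np.array([plane(*(p+[a,e]),.009,K,T)[:2] for p in q[:,0].astype(float)],np.float32)
        R=cv2.minAreaRect(W*1000);print(n,'head px',ctr.round(1),'world',plane(*ctr,.009,K,T).round(4),'rect mm',np.round(R[0],1),np.round(R[1],1),round(R[2],1))
    hsv=cv2.cvtColor(I,cv2.COLOR_BGR2HSV);gr=I.max(2)
    bg=np.median(gr); br=(gr>bg+25).astype(np.uint8)
    n_,l,st,ce=cv2.connectedComponentsWithStats(br)
    for i in range(1,n_):
        if st[i,4]>12:
            ys,xs=np.where(l==i);W=np.array([plane(x+a,y+e,.006,K,T)[:2] for x,y in zip(xs,ys)],np.float32)
            L=cv2.fitLine(W,cv2.DIST_HUBER,0,.01,.01).ravel();print(' bright',(ce[i]+[a,e]).round(1),st[i,4],'yaw',np.degrees(np.arctan2(L[1],L[0])).round(1),'pt',L[2:].round(4),'x range',W[:,0].min(),W[:,0].max())
```

```text
top head px [345. 205.] world [ 0.5197 -0.3536  0.009 ] rect mm [ 409.7 -385. ] [0. 0.] 0.0
top head px [365.6 247.7] world [ 0.4177 -0.3812  0.009 ] rect mm [ 417.3 -382.4] [33.3 33.6] 11.6
 bright [363.5 238.3] 13 yaw -78.2 pt [ 0.4392 -0.3806] x range 0.43676642 0.44135746
scene head px [234.  245.6] world [ 0.4431 -0.292   0.009 ] rect mm [ 442.5 -291.9] [35.5 34.2] 51.5
scene head px [198.2 267. ] world [ 0.42   -0.3863  0.009 ] rect mm [ 419.3 -385.9] [34.1 32.9] 14.5
 bright [160.  268.5] 77 yaw -80.8 pt [ 0.3553 -0.4467] x range 0.34579903 0.3661548
```

Emit:
jog_arm([
  {"dx":0.33,"dy":0.33,"az":-0.074,"gripper":0.4},
  {"dx":0.6,"dy":0.6,"az":-0.074,"gripper":0.4},
  {"dx":0.85,"dy":0.85,"az":-0.074,"gripper":0.4},
  {"dx":1,"dy":1,"az":-0.074,"gripper":0.4},
  {"dx":1,"dy":1,"az":-0.074,"gripper":0.4},
])

```text
$.increments[0]: bad value
```

Emit:
jog_arm([
  {"dx":0.3,"dy":0.4},
  {"dx":0.5,"dy":0.8},
  {"dx":0.61,"dy":1},
  {"dx":0.61,"dy":1,"dz":-0.2},
  {"dx":0.61,"dy":1,"dz":-0.5},
  {"dx":0.61,"dy":1,"dz":-0.8},
  {"dx":0.61,"dy":1,"dz":-0.8},
])

```text
$.increments[0]: bad value
```

Emit:
jog_arm([
  {"dx":0.33,"dy":0.33,"dz":0,"ax":0,"ay":0,"az":-0.074,"gripper":0.4},
  {"dx":0.6,"dy":0.6,"dz":0,"ax":0,"ay":0,"az":-0.074,"gripper":0.4},
  {"dx":0.85,"dy":0.85,"dz":0,"ax":0,"ay":0,"az":-0.074,"gripper":0.4},
  {"dx":1,"dy":1,"dz":0,"ax":0,"ay":0,"az":-0.074,"gripper":0.4},
  {"dx":1,"dy":1,"dz":0,"ax":0,"ay":0,"az":-0.074,"gripper":0.4},
])

```text
time: 0.6
eef_pos: [0.3441, -0.5147, 0.2558]
tcp_rot: [0.994, 0.111, 0.0, -0.001]
contact_force: [-0.2, -0.2, -0.1]
opening: 0.701
finger_force: 0.0
```

Emit:
jog_arm([
  {"dx":0.3,"dy":0.4,"dz":0,"ax":0,"ay":0,"az":0,"gripper":0.4},
  {"dx":0.5,"dy":0.75,"dz":-0.2,"ax":0,"ay":0,"az":0,"gripper":0.4},
  {"dx":0.6,"dy":1,"dz":-0.5,"ax":0,"ay":0,"az":0,"gripper":0.4},
  {"dx":0.6,"dy":1,"dz":-0.8,"ax":0,"ay":0,"az":0,"gripper":0.4},
  {"dx":0.6,"dy":1,"dz":-1,"ax":0,"ay":0,"az":0,"gripper":0.4},
  {"dx":0.6,"dy":1,"dz":-1,"ax":0,"ay":0,"az":0,"gripper":0.4},
])

```text
time: 1.2
eef_pos: [0.4116, -0.3951, 0.1313]
tcp_rot: [0.994, 0.109, -0.003, -0.004]
contact_force: [0.2, -0.9, 0.1]
opening: 0.698
finger_force: 0.0
```

Run:
```python
from h import *
s=get_state();print(s['eef_pos'],s['tcp_rot'],s['opening'])
f,d,K,T=cam('scene');u,v=map(int,project((.43,-.38,.03),K,T));print(u,v)
cv2.imwrite('pics/g1.png',cv2.resize(f[v-60:v+60,u-80:u+80],(640,480),interpolation=cv2.INTER_CUBIC))
```

```text
[ 0.41157344 -0.3950612   0.13131326] [ 0.99401403  0.1091396  -0.00262321 -0.00421527] 0.6984230007606658
201 263
```

View pics/g1.png

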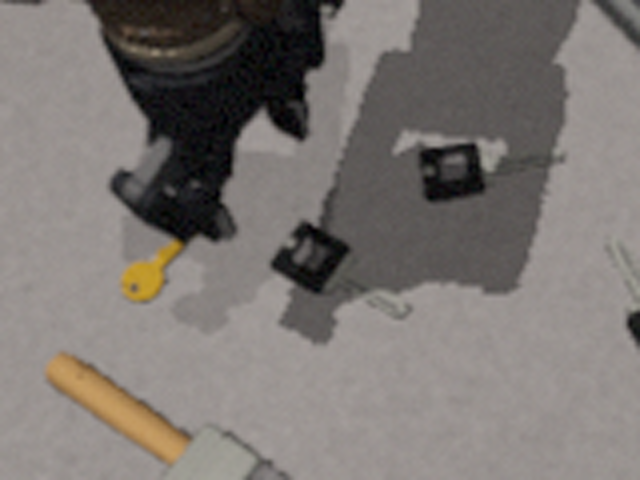

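Emit:
jog_arm([
  {"dx":0.01,"dy":0.1,"dz":-0.3,"ax":0,"ay":0,"az":0,"gripper":0.4},
  {"dx":0.01,"dy":0.1,"dz":-0.6,"ax":0,"ay":0,"az":0,"gripper":0.4},
  {"dx":0.01,"dy":0.1,"dz":-0.7,"ax":0,"ay":0,"az":0,"gripper":0.4},
  {"dx":0.01,"dy":0.1,"dz":-0.75,"ax":0,"ay":0,"az":0,"gripper":0.4},
  {"dx":0.01,"dy":0.1,"dz":-0.75,"ax":0,"ay":0,"az":0,"gripper":0.4},
  {"dx":0.01,"dy":0.1,"dz":-0.75,"ax":0,"ay":0,"az":0,"gripper":0.4},
])

```text
time: 1.85
eef_pos: [0.4159, -0.3872, 0.0485]
tcp_rot: [0.994, 0.109, 0.001, 0.002]
contact_force: [0.2, 0.2, 0.5]
opening: 0.699
finger_force: 0.0
```

Emit:
jog_arm([
  {"dx":0,"dy":0.01,"dz":-0.05,"ax":0,"ay":0,"az":0,"gripper":0.02},
  {"dx":0,"dy":0.01,"dz":-0.1,"ax":0,"ay":0,"az":0,"gripper":0.02},
  {"dx":0,"dy":0.01,"dz":-0.14,"ax":0,"ay":0,"az":0,"gripper":0.02},
  {"dx":0,"dy":0.01,"dz":-0.15,"ax":0,"ay":0,"az":0,"gripper":0.02},
  {"dx":0,"dy":0.01,"dz":-0.16,"ax":0,"ay":0,"az":0,"gripper":0.02},
  {"dx":0,"dy":0.01,"dz":-0.16,"ax":0,"ay":0,"az":0,"gripper":0.02},
])

```text
time: 2.45
eef_pos: [0.415, -0.3842, 0.0269]
tcp_rot: [0.994, 0.109, -0.0, -0.0]
contact_force: [0.4, -0.4, -0.0]
opening: 0.509
finger_force: 0.0
```

Emit:
jog_arm([
  {"dx":0,"dy":0,"dz":-0.01,"ax":0,"ay":0,"az":0,"gripper":0.02},
  {"dx":0,"dy":0,"dz":-0.016,"ax":0,"ay":0,"az":0,"gripper":0.02},
  {"dx":0,"dy":0,"dz":-0.016,"ax":0,"ay":0,"az":0,"gripper":0.02},
  {"dx":0,"dy":0,"dz":-0.016,"ax":0,"ay":0,"az":0,"gripper":0.02},
])

```text
time: 2.85
eef_pos: [0.415, -0.3843, 0.0252]
tcp_rot: [0.994, 0.109, 0.0, 0.0]
contact_force: [0.8, 0.3, -0.2]
opening: 0.515
finger_force: 0.0
```

Emit:
jog_arm([
  {"dx":0,"dy":0,"dz":-0.01,"ax":0,"ay":0,"az":0,"gripper":0.02},
  {"dx":0,"dy":0,"dz":-0.02,"ax":0,"ay":0,"az":0,"gripper":0.02},
  {"dx":0,"dy":0,"dz":-0.025,"ax":0,"ay":0,"az":0,"gripper":0.02},
  {"dx":0,"dy":0,"dz":-0.025,"ax":0,"ay":0,"az":0,"gripper":0.02},
])

```text
time: 3.25
eef_pos: [0.4151, -0.3844, 0.0231]
tcp_rot: [0.994, 0.109, -0.0, -0.0]
contact_force: [-1.8, 1.5, 6.0]
opening: 0.511
finger_force: 2.8
```

Emit:
jog_arm([
  {"dx":0,"dy":0,"dz":0.035,"ax":0,"ay":0,"az":0,"gripper":0.02},
  {"dx":0,"dy":0,"dz":0.035,"ax":0,"ay":0,"az":0,"gripper":-1},
  {"dx":0,"dy":0,"dz":0.035,"ax":0,"ay":0,"az":0,"gripper":-1},
  {"dx":0,"dy":0,"dz":0.035,"ax":0,"ay":0,"az":0,"gripper":-1},
  {"dx":0,"dy":0,"dz":0.035,"ax":0,"ay":0,"az":0,"gripper":-1},
  {"dx":0,"dy":0,"dz":0.035,"ax":0,"ay":0,"az":0,"gripper":-1},
], force=40)

```text
time: 3.85
eef_pos: [0.4155, -0.385, 0.0274]
tcp_rot: [0.994, 0.109, 0.0, 0.001]
contact_force: [-0.1, 1.1, 5.8]
opening: 0.383
finger_force: 40.1
```

Emit:
jog_arm([
  {"dx":0,"dy":0,"dz":0.2,"ax":0,"ay":0,"az":0,"gripper":-1},
  {"dx":0,"dy":0,"dz":0.5,"ax":0,"ay":0,"az":0,"gripper":-1},
  {"dx":0,"dy":0,"dz":0.8,"ax":0,"ay":0,"az":0,"gripper":-1},
  {"dx":0,"dy":0.3,"dz":1,"ax":0,"ay":0,"az":-0.08,"gripper":-1},
  {"dx":0,"dy":0.6,"dz":1,"ax":0,"ay":0,"az":-0.16,"gripper":-1},
  {"dx":0,"dy":0.9,"dz":1,"ax":0,"ay":0,"az":-0.236,"gripper":-1},
  {"dx":0,"dy":1,"dz":1,"ax":0,"ay":0,"az":-0.236,"gripper":-1},
  {"dx":0,"dy":1,"dz":1,"ax":0,"ay":0,"az":-0.236,"gripper":-1},
  {"dx":0,"dy":1,"dz":1,"ax":0,"ay":0,"az":-0.236,"gripper":-1},
])

```text
time: 4.75
eef_pos: [0.4152, -0.265, 0.1464]
tcp_rot: [0.997, -0.075, 0.0, 0.0]
contact_force: [0.7, -1.3, 0.1]
opening: 0.381
finger_force: 39.8
```

Run:
```python
from h import *
s=get_state();p=s['eef_pos'];q=s['tcp_rot'];yaw=2*np.arctan2(q[1],q[0]);print(p,q,np.degrees(yaw),s['opening'],s['finger_force'],s['contact_force'])
dirn=np.array([np.cos(yaw),np.sin(yaw)])
out=[]
for n in('top','scene'):
    f,d,K,T=cam(n);u,v=map(int,project(np.r_[p[:2]+.05*dirn,p[2]-.0225],K,T));print(n,u,v)
    u=max(u,40);v=max(v,40)
    out.append(cv2.resize(f[v-40:v+40,u-40:u+40],(400,400),interpolation=cv2.INTER_CUBIC))
    np.savez(n+'1.npz',f=f,d=d,K=K,T=T)
cv2.imwrite('pics/l1.png',np.hstack(out))
```

```text
[ 0.41519545 -0.2650082   0.14635737] [ 9.97159745e-01 -7.53143323e-02  1.39759494e-04  4.18191921e-04] -8.638567447172125 0.38133265617418916 39.75880980491638 [ 0.73955613 -1.32907047  0.0548774 ]
top 316 224
scene 242 221
```

View pics/l1.png

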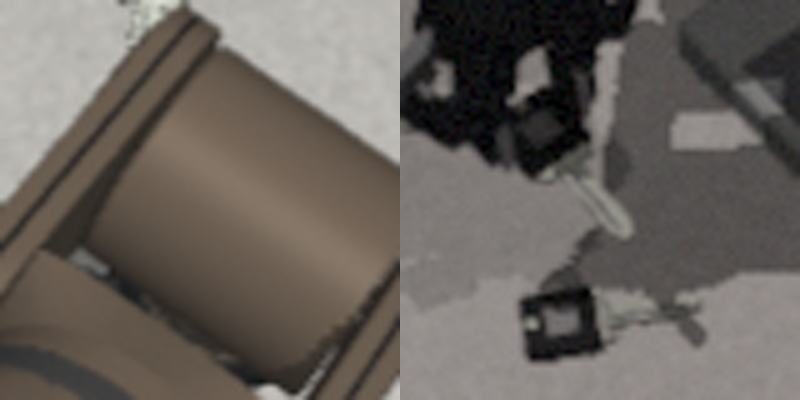

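Run:
```python
from h import *
c=np.load('scene1.npz');K,T=c['K'],c['T'];p=np.array([.4152,-.265]);y=np.radians(-8.64);d=np.array([np.cos(y),np.sin(y)]);n=np.array([-d[1],d[0]])
for nm,u,v in(('tip',632,236),('blade mid',600,203),('shoulder',568,172)):
    w=plane(202+(u-400)/5-.4,181+v/5-.4,.124,K,T)[:2]-p;print(nm,(w@d).round(4),(w@n).round(4))
for a in(0,.026,.07): print(a,np.round((np.array(project(np.r_[p+a*d,.124],K,T))-[202-.0,181])*5))
```

```text
tip 0.0702 -0.0012
blade mid 0.0485 -0.0019
shoulder 0.0272 -0.0031
0 [135. 125.]
0.026 [170. 164.]
0.07 [232. 232.]
```

Emit:
jog_arm([
  {"dx":0,"dy":0.3,"dz":0.2,"ax":0,"ay":0,"az":0,"gripper":-1},
  {"dx":0,"dy":0.6,"dz":0.3,"ax":0,"ay":0,"az":0,"gripper":-1},
  {"dx":0,"dy":0.9,"dz":0.3,"ax":0,"ay":0,"az":0,"gripper":-1},
  {"dx":0,"dy":1,"dz":0.3,"ax":0,"ay":0,"az":0,"gripper":-1},
])

```text
time: 5.25
eef_pos: [0.4151, -0.1432, 0.1827]
tcp_rot: [0.997, -0.075, 0.0, -0.0]
contact_force: [0.6, -0.2, -0.1]
opening: 0.387
finger_force: 39.8
```

Emit:
jog_arm([
  {"dx":0.05,"dy":0.3,"dz":0,"ax":0,"ay":0,"az":0,"gripper":-1},
  {"dx":0.1,"dy":0.6,"dz":0,"ax":0,"ay":0,"az":0,"gripper":-1},
  {"dx":0.14,"dy":0.83,"dz":0,"ax":0,"ay":0,"az":0,"gripper":-1},
  {"dx":0.14,"dy":0.83,"dz":-0.1,"ax":0,"ay":0,"az":0,"gripper":-1},
  {"dx":0.14,"dy":0.83,"dz":-0.15,"ax":0,"ay":0,"az":0,"gripper":-1},
  {"dx":0.14,"dy":0.83,"dz":-0.15,"ax":0,"ay":0,"az":0,"gripper":-1},
  {"dx":0.14,"dy":0.83,"dz":-0.15,"ax":0,"ay":0,"az":0,"gripper":-1},
])

```text
time: 5.95
eef_pos: [0.4317, -0.0459, 0.164]
tcp_rot: [0.997, -0.077, -0.001, 0.0]
contact_force: [-0.1, 0.2, -0.7]
opening: 0.386
finger_force: 39.9
```

```bash
cat >> h.py <<'E'
Y=np.radians(81.3);R=np.array([[np.cos(Y),-np.sin(Y)],[np.sin(Y),np.cos(Y)]]);O=np.array([.566,-.0684])
def loc(p): return np.r_[R.T@(np.asarray(p)[:2]-O),p[2]]
def glob(l): return np.r_[O+R@np.asarray(l)[:2],l[2]]
def st():
    s=get_state();p=s['eef_pos'];q=s['tcp_rot'];print('w',p.round(4),'local mm',(loc(p)*1e3).round(1),'yaw',np.degrees(2*np.arctan2(q[1],q[0])).round(2),q.round(4),'F',s['contact_force'].round(1),s['opening'],s['finger_force']);return p
E
python3 - <<'E'
from h import *
p=st();f,d,K,T=cam('scene')
u,v=map(int,project(glob((0,.06,.13)),K,T));print(u,v)
cv2.imwrite('pics/i1.png',cv2.resize(f[v-50:v+50,u-60:u+60],(720,600),interpolation=cv2.INTER_CUBIC))
for nm,l in(('slot',(0,.0545,.13)),('seat',(0,.06,.13)),('tip pred',(loc(p)[0],loc(p)[1]-.07,p[2]-.0224)),('sh pred',(loc(p)[0],loc(p)[1]-.026,p[2]-.0224))):
    a,b=project(glob(l),K,T);print(nm,(a-u+60)*6,(b-v+50)*6)
E
```

```text
w [ 0.4317 -0.0459  0.164 ] local mm [  1.9 136.2 164. ] yaw -8.82 [ 9.97e-01 -7.69e-02 -5.00e-04  0.00e+00] F [-0.1  0.2 -0.7] 0.386319286220906 39.85412299633026
320 170
slot 371.5586263252262 310.16646051519854
seat 361.80679947290355 301.27236985219804
tip pred 356.9838115534044 270.334175770606
sh pred 280.0741512636474 200.65393545877987
```

View pics/i1.png

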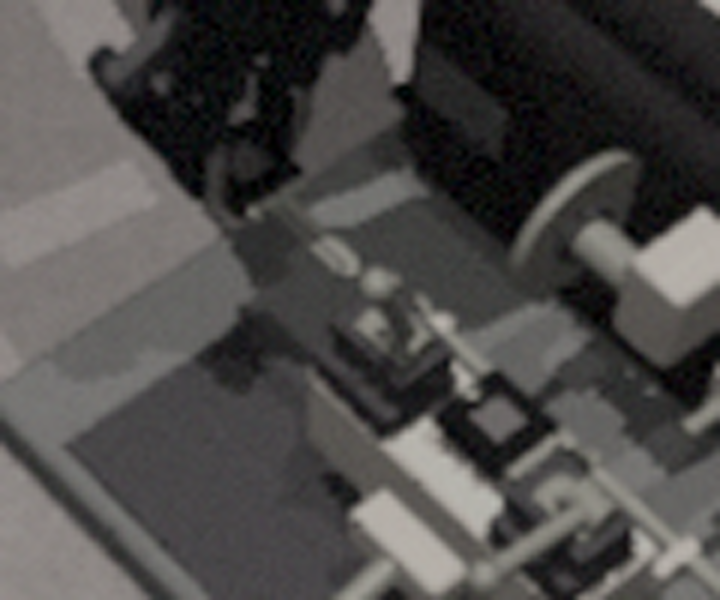

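Emit:
jog_arm([
  {"dx":0,"dy":0,"dz":-0.085,"ax":0,"ay":0,"az":0,"gripper":-1},
  {"dx":0,"dy":0,"dz":-0.085,"ax":0,"ay":0,"az":0,"gripper":-1},
  {"dx":0,"dy":0,"dz":-0.085,"ax":0,"ay":0,"az":0,"gripper":-1},
  {"dx":0.04,"dy":-0.006,"dz":-0.085,"ax":0,"ay":0,"az":0,"gripper":-1},
  {"dx":0.08,"dy":-0.012,"dz":-0.085,"ax":0,"ay":0,"az":0,"gripper":-1},
  {"dx":0.11,"dy":-0.017,"dz":-0.085,"ax":0,"ay":0,"az":0,"gripper":-1},
  {"dx":0.14,"dy":-0.021,"dz":-0.085,"ax":0,"ay":0,"az":0,"gripper":-1},
  {"dx":0.16,"dy":-0.025,"dz":-0.085,"ax":0,"ay":0,"az":0,"gripper":-1},
  {"dx":0.16,"dy":-0.025,"dz":-0.085,"ax":0,"ay":0,"az":0,"gripper":-1},
])

```text
time: 6.9
eef_pos: [0.4514, -0.0477, 0.1542]
tcp_rot: [0.997, -0.076, 0.0, 0.0]
contact_force: [-0.0, 1.2, 0.2]
opening: 0.382
finger_force: 39.9
```

```bash
python3 -c "
from h import *
st()"
```

```text
w [ 0.4514 -0.0477  0.1542] local mm [  3.1 116.4 154.2] yaw -8.71 [ 0.9971 -0.0759  0.      0.    ] F [-0.   1.2  0.2] 0.3815648737774054 39.86176908016205
```

Emit:
jog_arm([
  {"dx":0,"dy":-0.01,"dz":0,"ax":0,"ay":0,"az":0,"gripper":-1},
  {"dx":0,"dy":-0.01,"dz":0,"ax":0,"ay":0,"az":0,"gripper":-1},
  {"dx":0.04,"dy":-0.016,"dz":0,"ax":0,"ay":0,"az":0,"gripper":-1},
  {"dx":0.08,"dy":-0.022,"dz":0,"ax":0,"ay":0,"az":0,"gripper":-1},
  {"dx":0.12,"dy":-0.028,"dz":0,"ax":0,"ay":0,"az":0,"gripper":-1},
  {"dx":0.12,"dy":-0.028,"dz":0,"ax":0,"ay":0,"az":0,"gripper":-1},
])

```text
time: 7.5
eef_pos: [0.4663, -0.0512, 0.1544]
tcp_rot: [0.997, -0.076, 0.0, 0.0]
contact_force: [1.0, -0.1, -0.6]
opening: 0.379
finger_force: 39.9
```

```bash
python3 -c "
from h import *
st()"
```

```text
w [ 0.4663 -0.0512  0.1544] local mm [  1.9 101.2 154.4] yaw -8.71 [ 9.971e-01 -7.600e-02  4.000e-04  0.000e+00] F [ 1.  -0.1 -0.6] 0.37873141574191505 39.85364556312561
```

Emit:
jog_arm([
  {"dx":0.04,"dy":-0.006,"dz":0,"ax":0,"ay":0,"az":0,"gripper":-1},
  {"dx":0.08,"dy":-0.012,"dz":0,"ax":0,"ay":0,"az":0,"gripper":-1},
  {"dx":0.1,"dy":-0.015,"dz":0,"ax":0,"ay":0,"az":0,"gripper":-1},
  {"dx":0.1,"dy":-0.015,"dz":0,"ax":0,"ay":0,"az":0,"gripper":-1},
  {"dx":0.11,"dy":-0.017,"dz":0,"ax":0,"ay":0,"az":0,"gripper":-1},
  {"dx":0.11,"dy":-0.017,"dz":0,"ax":0,"ay":0,"az":0,"gripper":-1},
])

```text
time: 8.1
eef_pos: [0.4786, -0.0531, 0.1542]
tcp_rot: [0.997, -0.076, -0.0, 0.0]
contact_force: [-0.2, -0.1, -0.6]
opening: 0.38
finger_force: 39.9
```

```bash
python3 -c "
from h import *
st()"
```

```text
w [ 0.4786 -0.0531  0.1542] local mm [  1.9  88.7 154.2] yaw -8.72 [ 0.9971 -0.076  -0.      0.    ] F [-0.2 -0.1 -0.6] 0.37981642478877914 39.85557675361633
```

Emit:
jog_arm([
  {"dx":0.008,"dy":-0.001,"dz":0,"ax":0,"ay":0,"az":0,"gripper":-1},
  {"dx":0.016,"dy":-0.002,"dz":0,"ax":0,"ay":0,"az":0,"gripper":-1},
  {"dx":0.016,"dy":-0.002,"dz":0,"ax":0,"ay":0,"az":0,"gripper":-1},
  {"dx":0.016,"dy":-0.002,"dz":0,"ax":0,"ay":0,"az":0,"gripper":-1},
])

```text
time: 8.5
eef_pos: [0.4805, -0.0533, 0.1542]
tcp_rot: [0.997, -0.076, -0.0, 0.0]
contact_force: [0.5, -0.3, -0.6]
opening: 0.387
finger_force: 39.9
```

Emit:
jog_arm([
  {"dx":0.008,"dy":-0.001,"dz":0,"ax":0,"ay":0,"az":0,"gripper":-1},
  {"dx":0.008,"dy":-0.001,"dz":0,"ax":0,"ay":0,"az":0,"gripper":-1},
  {"dx":0.008,"dy":-0.001,"dz":0,"ax":0,"ay":0,"az":0,"gripper":-1},
])

```text
time: 8.8
eef_pos: [0.4811, -0.0534, 0.1541]
tcp_rot: [0.997, -0.076, -0.001, -0.0]
contact_force: [-1.7, -0.8, 0.2]
opening: 0.38
finger_force: 39.9
```

Emit:
jog_arm([
  {"dx":0.008,"dy":-0.001,"dz":0,"ax":0,"ay":0,"az":0,"gripper":-1},
  {"dx":0.008,"dy":-0.001,"dz":0,"ax":0,"ay":0,"az":0,"gripper":-1},
  {"dx":0.008,"dy":-0.001,"dz":0,"ax":0,"ay":0,"az":0,"gripper":-1},
])

```text
time: 9.1
eef_pos: [0.4814, -0.0534, 0.1539]
tcp_rot: [0.997, -0.076, -0.002, -0.0]
contact_force: [-5.2, 1.2, 2.2]
opening: 0.385
finger_force: 40.1
```

Emit:
jog_arm([
  {"dx":-0.006,"dy":-0.008,"dz":0,"ax":0,"ay":0,"az":0,"gripper":-1},
  {"dx":-0.007,"dy":-0.016,"dz":0,"ax":0,"ay":0,"az":0,"gripper":-1},
  {"dx":-0.007,"dy":-0.016,"dz":0,"ax":0,"ay":0,"az":0,"gripper":-1},
  {"dx":-0.007,"dy":-0.016,"dz":0,"ax":0,"ay":0,"az":0,"gripper":-1},
])

```text
time: 9.5
eef_pos: [0.4811, -0.0542, 0.1537]
tcp_rot: [0.997, -0.076, -0.001, -0.002]
contact_force: [-2.8, 5.5, 0.6]
opening: 0.381
finger_force: 39.9
```

Emit:
jog_arm([
  {"dx":-0.001,"dy":-0.006,"dz":0,"ax":0,"ay":0,"az":0,"gripper":-1},
  {"dx":-0.001,"dy":-0.006,"dz":0,"ax":0,"ay":0,"az":0,"gripper":-1},
  {"dx":-0.001,"dy":-0.006,"dz":0,"ax":0,"ay":0,"az":0,"gripper":-1},
])

```text
time: 9.8
eef_pos: [0.4811, -0.0544, 0.1537]
tcp_rot: [0.997, -0.076, -0.001, -0.002]
contact_force: [-2.0, 6.2, 0.6]
opening: 0.383
finger_force: 39.9
```

Emit:
jog_arm([
  {"dx":0,"dy":0,"dz":-0.008,"ax":0,"ay":0,"az":0,"gripper":-1},
  {"dx":0,"dy":0,"dz":-0.012,"ax":0,"ay":0,"az":0,"gripper":-1},
  {"dx":0,"dy":0,"dz":-0.012,"ax":0,"ay":0,"az":0,"gripper":-1},
  {"dx":0,"dy":0,"dz":-0.012,"ax":0,"ay":0,"az":0,"gripper":-1},
])

```text
time: 10.2
eef_pos: [0.4811, -0.0544, 0.1528]
tcp_rot: [0.997, -0.075, -0.001, -0.002]
contact_force: [-3.4, 6.0, 3.8]
opening: 0.38
finger_force: 40.1
```

Emit:
jog_arm([
  {"dx":0.005,"dy":-0.001,"dz":-0.005,"ax":0,"ay":0,"az":0,"gripper":-1},
  {"dx":0.005,"dy":-0.001,"dz":-0.005,"ax":0,"ay":0,"az":0,"gripper":-1},
  {"dx":0.005,"dy":-0.001,"dz":-0.005,"ax":0,"ay":0,"az":0,"gripper":-1},
])

```text
time: 10.5
eef_pos: [0.4813, -0.0545, 0.1522]
tcp_rot: [0.997, -0.075, -0.002, -0.002]
contact_force: [-4.8, 7.4, 4.7]
opening: 0.382
finger_force: 40.3
```

Emit:
jog_arm([
  {"dx":0,"dy":0,"dz":0,"ax":0,"ay":0,"az":0,"gripper":-0.15},
  {"dx":0,"dy":0,"dz":0,"ax":0,"ay":0,"az":0,"gripper":-0.05},
  {"dx":0,"dy":0,"dz":0,"ax":0,"ay":0,"az":0,"gripper":0.05},
  {"dx":0,"dy":0,"dz":0,"ax":0,"ay":0,"az":0,"gripper":0.15},
  {"dx":0,"dy":0,"dz":0,"ax":0,"ay":0,"az":0,"gripper":0.15},
  {"dx":0,"dy":0,"dz":0.1,"ax":0,"ay":0,"az":0,"gripper":0.15},
  {"dx":0,"dy":0,"dz":0.3,"ax":0,"ay":0,"az":0,"gripper":0.15},
  {"dx":0,"dy":0,"dz":0.6,"ax":0,"ay":0,"az":0,"gripper":0.15},
  {"dx":0,"dy":0,"dz":0.9,"ax":0,"ay":0,"az":0,"gripper":0.15},
  {"dx":0,"dy":0,"dz":1,"ax":0,"ay":0,"az":0,"gripper":0.15},
])

```text
time: 11.5
eef_pos: [0.484, -0.057, 0.2778]
tcp_rot: [0.997, -0.076, 0.004, 0.001]
contact_force: [1.2, 0.1, 1.0]
opening: 0.573
finger_force: 0.0
```

Run:
```python
from h import *
p=st();out=[]
for n in('scene','top'):
    f,d,K,T=cam(n)
    u,v=map(int,project(glob((0,.05,.13)),K,T));print(u,v)
    out.append(cv2.resize(f[v-40:v+40,u-33:u+33],(396,480),interpolation=cv2.INTER_CUBIC))
    for nm,l in(('slot',(0,.0545,.13)),('seat',(0,.06,.13)),('head',(0,.083,.135)),('tip',(0,.016,.13))):
        a,b=project(glob(l),K,T);print(nm,round((a-u+33)*6),round((b-v+40)*6))
cv2.imwrite('pics/i2.png',np.hstack(out))
```

```text
w [ 0.484  -0.057   0.2778] local mm [ -1.1  82.8 277.8] yaw -8.71 [ 0.9971 -0.076   0.0043  0.0011] F [1.2 0.1 1. ] 0.5732721832809944 0.0
323 172
slot 192 238
seat 182 229
head 142 185
tip 261 302
207 214
slot 201 258
seat 201 274
head 196 340
tip 205 145
```

View pics/i2.png

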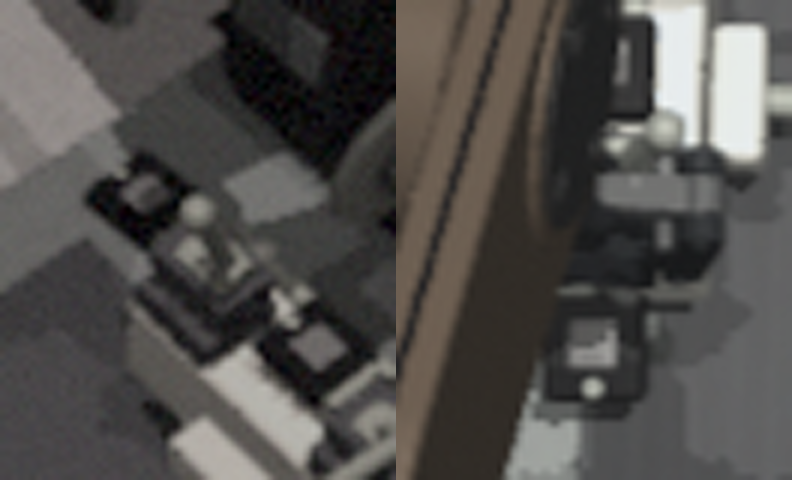

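Emit:
jog_arm([
  {"dx":0.2,"dy":-0.15,"dz":0,"ax":0,"ay":0,"az":0,"gripper":-1},
  {"dx":0.42,"dy":-0.33,"dz":0,"ax":0,"ay":0,"az":0,"gripper":-1},
  {"dx":0.42,"dy":-0.33,"dz":0,"ax":0,"ay":0,"az":0,"gripper":-1},
  {"dx":0.42,"dy":-0.33,"dz":0,"ax":0,"ay":0,"az":0,"gripper":-1},
  {"dx":0.42,"dy":-0.33,"dz":-0.1,"ax":0,"ay":0,"az":0,"gripper":-1},
  {"dx":0.42,"dy":-0.33,"dz":-0.1,"ax":0,"ay":0,"az":0,"gripper":-1},
])

```text
time: 12.2
eef_pos: [0.5307, -0.0949, 0.2572]
tcp_rot: [0.997, -0.076, -0.002, -0.001]
contact_force: [-0.7, 0.2, -0.5]
opening: -0.001
finger_force: 0.0
```

```bash
python3 -c "
from h import *
p=st()
for q in(1.04,.8,.6,.4,.2,0): print(q,-10-54*np.cos(q+.14),151+54*np.sin(q+.14))"
```

```text
w [ 0.5307 -0.0949  0.2572] local mm [-31.5  30.9 257.2] yaw -8.69 [ 9.971e-01 -7.580e-02 -2.400e-03 -8.000e-04] F [-0.7  0.2 -0.5] -0.0007008033974677559 0.0
1.04 -30.56994051581161 200.9287246700331
0.8 -41.8485533516793 194.60813742187617
0.6 -49.87730217139775 187.41154722791984
0.4 -56.31626879364651 178.76334354926811
0.2 -60.90875193853069 169.00830297560398
0 -63.47166379548241 158.53532819078876
```

Emit:
jog_arm([
  {"dx":0.025,"dy":-0.015,"dz":-0.06,"ax":0,"ay":0,"az":0,"gripper":-1},
  {"dx":0.025,"dy":-0.015,"dz":-0.1,"ax":0,"ay":0,"az":0,"gripper":-1},
  {"dx":0.025,"dy":-0.015,"dz":-0.13,"ax":0,"ay":0,"az":0,"gripper":-1},
  {"dx":0.025,"dy":-0.015,"dz":-0.16,"ax":0,"ay":0,"az":0,"gripper":-1},
  {"dx":0.025,"dy":-0.015,"dz":-0.16,"ax":0,"ay":0,"az":0,"gripper":-1},
])

```text
time: 12.7
eef_pos: [0.5352, -0.0976, 0.2403]
tcp_rot: [0.997, -0.076, -0.001, -0.0]
contact_force: [0.3, -0.0, -0.7]
opening: -0.003
finger_force: 0.0
```

Emit:
jog_arm([
  {"dx":-0.003,"dy":-0.02,"dz":-0.05,"ax":0,"ay":0,"az":0,"gripper":-1},
  {"dx":-0.008,"dy":-0.05,"dz":-0.09,"ax":0,"ay":0,"az":0,"gripper":-1},
  {"dx":-0.014,"dy":-0.09,"dz":-0.13,"ax":0,"ay":0,"az":0,"gripper":-1},
  {"dx":-0.018,"dy":-0.12,"dz":-0.165,"ax":0,"ay":0,"az":0,"gripper":-1},
  {"dx":-0.018,"dy":-0.12,"dz":-0.165,"ax":0,"ay":0,"az":0,"gripper":-1},
])

```text
time: 13.2
eef_pos: [0.5334, -0.115, 0.2236]
tcp_rot: [0.997, -0.076, 0.0, 0.003]
contact_force: [-4.4, -4.9, 8.3]
opening: -0.0
finger_force: 4.8
```

Run:
```python
from h import *
p=st();f,d,K,T=cam('scene')
u,v=map(int,project(glob((-.03,.027,.18)),K,T))
cv2.imwrite('pics/p1.png',cv2.resize(f[v-50:v+50,u-50:u+50],(500,500),interpolation=cv2.INTER_CUBIC))
```

```text
w [ 0.5334 -0.115   0.2236] local mm [-51.   25.1 223.6] yaw -8.7 [ 9.971e-01 -7.580e-02  3.000e-04  3.000e-03] F [-4.4 -4.9  8.3] -0.00037848391975257053 4.7674718499183655
```

View pics/p1.png

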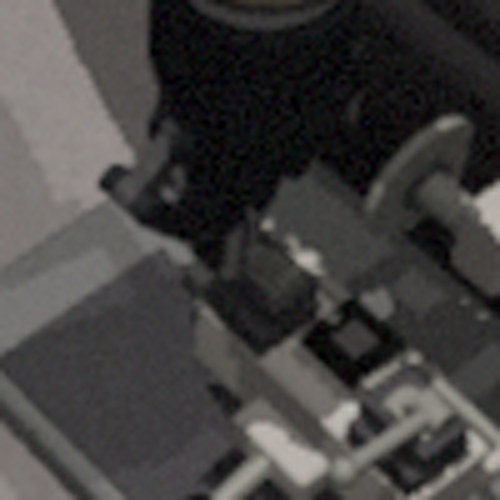

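Emit:
jog_arm([
  {"dx":0,"dy":0,"dz":0.15,"ax":0,"ay":0,"az":0,"gripper":-1},
  {"dx":0.01,"dy":0.05,"dz":0.25,"ax":0,"ay":0,"az":0,"gripper":-1},
  {"dx":0.02,"dy":0.25,"dz":0.25,"ax":0,"ay":0,"az":0,"gripper":-1},
  {"dx":0.035,"dy":0.36,"dz":0.25,"ax":0,"ay":0,"az":0,"gripper":-1},
  {"dx":0.035,"dy":0.36,"dz":0.25,"ax":0,"ay":0,"az":0,"gripper":-1},
  {"dx":0.035,"dy":0.36,"dz":0.15,"ax":0,"ay":0,"az":0,"gripper":-1},
  {"dx":0.035,"dy":0.36,"dz":0.05,"ax":0,"ay":0,"az":0,"gripper":-1},
  {"dx":0.035,"dy":0.36,"dz":0.02,"ax":0,"ay":0,"az":0,"gripper":-1},
  {"dx":0.035,"dy":0.36,"dz":0.02,"ax":0,"ay":0,"az":0,"gripper":-1},
])

```text
time: 14.15
eef_pos: [0.5366, -0.0692, 0.2216]
tcp_rot: [0.997, -0.076, -0.002, -0.0]
contact_force: [-0.5, -0.4, 0.2]
opening: -0.002
finger_force: 0.0
```

```bash
python3 -c "
from h import *
p=st()"
```

```text
w [ 0.5366 -0.0692  0.2216] local mm [ -5.2  28.9 221.6] yaw -8.76 [ 9.971e-01 -7.630e-02 -1.700e-03 -4.000e-04] F [-0.5 -0.4  0.2] -0.002377955211229124 0.0
```

Emit:
jog_arm([
  {"dx":0,"dy":-0.08,"dz":-0.005,"ax":0,"ay":0,"az":0,"gripper":-1},
  {"dx":-0.005,"dy":-0.14,"dz":-0.02,"ax":0,"ay":0,"az":0,"gripper":-1},
  {"dx":-0.015,"dy":-0.2,"dz":-0.055,"ax":0,"ay":0,"az":0,"gripper":-1},
  {"dx":-0.023,"dy":-0.255,"dz":-0.095,"ax":0,"ay":0,"az":0,"gripper":-1},
  {"dx":-0.023,"dy":-0.255,"dz":-0.095,"ax":0,"ay":0,"az":0,"gripper":-1},
])

```text
time: 14.65
eef_pos: [0.5347, -0.1006, 0.2119]
tcp_rot: [0.997, -0.077, 0.0, 0.0]
contact_force: [-0.3, -1.2, -0.0]
opening: -0.003
finger_force: 0.2
```

```bash
python3 -c "
from h import *
p=st()"
```

```text
w [ 0.5347 -0.1006  0.2119] local mm [-36.5  26.  211.9] yaw -8.79 [ 9.971e-01 -7.660e-02  2.000e-04  1.000e-04] F [-0.3 -1.2 -0. ] -0.0032084614063239304 0.15924872481264174
```

Emit:
jog_arm([
  {"dx":-0.005,"dy":-0.04,"dz":-0.04,"ax":0,"ay":0,"az":0,"gripper":-1},
  {"dx":-0.01,"dy":-0.08,"dz":-0.08,"ax":0,"ay":0,"az":0,"gripper":-1},
  {"dx":-0.015,"dy":-0.11,"dz":-0.12,"ax":0,"ay":0,"az":0,"gripper":-1},
  {"dx":-0.015,"dy":-0.13,"dz":-0.15,"ax":0,"ay":0,"az":0,"gripper":-1},
  {"dx":-0.015,"dy":-0.13,"dz":-0.15,"ax":0,"ay":0,"az":0,"gripper":-1},
])

```text
time: 15.15
eef_pos: [0.5326, -0.1143, 0.1926]
tcp_rot: [0.997, -0.076, -0.001, -0.001]
contact_force: [0.8, 4.8, 0.0]
opening: -0.002
finger_force: 1.7
```

```bash
python3 -c "
from h import *
p=st()"
```

```text
w [ 0.5326 -0.1143  0.1926] local mm [-50.4  26.1 192.6] yaw -8.74 [ 9.971e-01 -7.620e-02 -7.000e-04 -1.400e-03] F [0.8 4.8 0. ] -0.001665289549768756 1.731821894645691
```

Emit:
jog_arm([
  {"dx":0,"dy":0.01,"dz":0.15,"ax":0,"ay":0,"az":0,"gripper":-1},
  {"dx":0,"dy":0.01,"dz":0.2,"ax":0,"ay":0,"az":0,"gripper":-1},
  {"dx":-0.01,"dy":-0.07,"dz":0.2,"ax":0,"ay":0,"az":0,"gripper":-1},
  {"dx":-0.01,"dy":-0.07,"dz":0.15,"ax":0,"ay":0,"az":0,"gripper":-1},
  {"dx":-0.01,"dy":-0.07,"dz":0.1,"ax":0,"ay":0,"az":0,"gripper":-1},
  {"dx":-0.01,"dy":-0.075,"dz":0.05,"ax":0,"ay":0,"az":0,"gripper":-1},
  {"dx":-0.01,"dy":-0.08,"dz":0.02,"ax":0,"ay":0,"az":0,"gripper":-1},
  {"dx":-0.01,"dy":-0.08,"dz":0.02,"ax":0,"ay":0,"az":0,"gripper":-1},
])

```text
time: 15.95
eef_pos: [0.5313, -0.1246, 0.1955]
tcp_rot: [0.997, -0.076, -0.001, -0.0]
contact_force: [-0.5, 0.2, 0.1]
opening: -0.003
finger_force: 0.0
```

```bash
python3 -c "
from h import *
p=st()"
```

```text
w [ 0.5313 -0.1246  0.1955] local mm [-60.8  25.8 195.5] yaw -8.72 [ 9.971e-01 -7.600e-02 -9.000e-04 -2.000e-04] F [-0.5  0.2  0.1] -0.0030196355643065517 0.0
```

Lower steadily until firm resistance.

Emit:
jog_arm([
  {"dx":0,"dy":0,"dz":-0.02,"ax":0,"ay":0,"az":0,"gripper":-1},
  {"dx":0,"dy":0,"dz":-0.03,"ax":0,"ay":0,"az":0,"gripper":-1},
  {"dx":0,"dy":0,"dz":-0.03,"ax":0,"ay":0,"az":0,"gripper":-1},
])

```text
time: 16.25
eef_pos: [0.5319, -0.125, 0.1934]
tcp_rot: [0.997, -0.076, 0.0, 0.0]
contact_force: [-0.6, -1.3, 1.9]
opening: 0.003
finger_force: 1.0
```

Emit:
jog_arm([
  {"dx":0,"dy":0,"dz":-0.02,"ax":0,"ay":0,"az":0,"gripper":-1},
  {"dx":0,"dy":0,"dz":-0.02,"ax":0,"ay":0,"az":0,"gripper":-1},
  {"dx":0,"dy":0,"dz":-0.02,"ax":0,"ay":0,"az":0,"gripper":-1},
])

```text
time: 16.55
eef_pos: [0.5322, -0.1251, 0.1911]
tcp_rot: [0.997, -0.076, 0.001, 0.0]
contact_force: [-1.0, -2.8, 4.1]
opening: -0.0
finger_force: 1.8
```

Emit:
jog_arm([
  {"dx":0,"dy":0,"dz":-0.02,"ax":0,"ay":0,"az":0,"gripper":-1},
  {"dx":0,"dy":0,"dz":-0.03,"ax":0,"ay":0,"az":0,"gripper":-1},
  {"dx":0,"dy":0,"dz":-0.03,"ax":0,"ay":0,"az":0,"gripper":-1},
])

```text
time: 16.85
eef_pos: [0.5324, -0.1254, 0.1891]
tcp_rot: [0.997, -0.076, 0.001, 0.001]
contact_force: [-3.6, -2.4, 10.3]
opening: -0.001
finger_force: 5.2
```

```bash
python3 -c "
from h import *
p=st()"
```

```text
w [ 0.5324 -0.1254  0.1891] local mm [-61.4  24.6 189.1] yaw -8.71 [ 9.971e-01 -7.590e-02  8.000e-04  8.000e-04] F [-3.6 -2.4 10.3] -0.0007622530973808142 5.209848135709763
```

Emit:
jog_arm([
  {"dx":0,"dy":0,"dz":-0.02,"ax":0,"ay":0,"az":0,"gripper":-1},
  {"dx":0,"dy":0,"dz":-0.03,"ax":0,"ay":0,"az":0,"gripper":-1},
  {"dx":0,"dy":0,"dz":-0.03,"ax":0,"ay":0,"az":0,"gripper":-1},
])

```text
time: 17.15
eef_pos: [0.5327, -0.1256, 0.1884]
tcp_rot: [0.997, -0.076, 0.001, 0.001]
contact_force: [-8.3, -1.3, 21.7]
opening: -0.003
finger_force: 10.6
```

```bash
python3 -c "
from h import *
p=st()"
```

```text
w [ 0.5327 -0.1256  0.1884] local mm [-61.6  24.2 188.4] yaw -8.69 [ 9.971e-01 -7.570e-02  8.000e-04  1.100e-03] F [-8.3 -1.3 21.7] -0.0026528832469134953 10.618042387068272
```

Emit:
jog_arm([
  {"dx":0,"dy":0,"dz":0.1,"ax":0,"ay":0,"az":0,"gripper":-1},
  {"dx":0,"dy":0,"dz":0.4,"ax":0,"ay":0,"az":0,"gripper":-1},
  {"dx":0.1,"dy":0,"dz":0.6,"ax":0,"ay":0,"az":0,"gripper":-0.3},
  {"dx":0.4,"dy":0,"dz":0.6,"ax":0,"ay":0,"az":0,"gripper":-0.3},
  {"dx":0.8,"dy":0,"dz":0.6,"ax":0,"ay":0,"az":0,"gripper":-0.3},
  {"dx":1,"dy":0.05,"dz":0.6,"ax":0,"ay":0,"az":0,"gripper":-0.3},
  {"dx":1,"dy":0.1,"dz":0.6,"ax":0,"ay":0,"az":0,"gripper":-0.3},
  {"dx":1,"dy":0.1,"dz":0.6,"ax":0,"ay":0,"az":0,"gripper":-0.3},
])

```text
time: 17.95
eef_pos: [0.6512, -0.1112, 0.2535]
tcp_rot: [0.997, -0.075, -0.002, -0.001]
contact_force: [-0.4, -0.1, -0.2]
opening: 0.348
finger_force: 0.0
```

Run:
```python
from h import *
p=st();print(get_state()['qpos'].round(2));out=[]
for n,h in(('scene',(0,.05,.13)),('top',(-.02,.03,.13))):
    f,d,K,T=cam(n)
    u,v=map(int,project(glob(h),K,T))
    out.append(cv2.resize(f[v-40:v+40,u-33:u+33],(396,480),interpolation=cv2.INTER_CUBIC))
    for nm,l in(('head',(0,.083,.135)),('ball',(-.0635,.027,.1585))):
        a,b=project(glob(l),K,T);print(n,nm,round((a-u+33)*6),round((b-v+40)*6))
cv2.imwrite('pics/k1.png',np.hstack(out))
```

```text
w [ 0.6512 -0.1112  0.2535] local mm [-29.4 -90.7 253.5] yaw -8.64 [ 0.9972 -0.0754 -0.0016 -0.001 ] F [-0.4 -0.1 -0.2] 0.3484199104719248 0.0
[-0.32  0.26  1.62  0.    1.27  1.4 ]
scene head 142 185
scene ball 120 329
top head 136 400
top ball 327 217
```

View pics/k1.png

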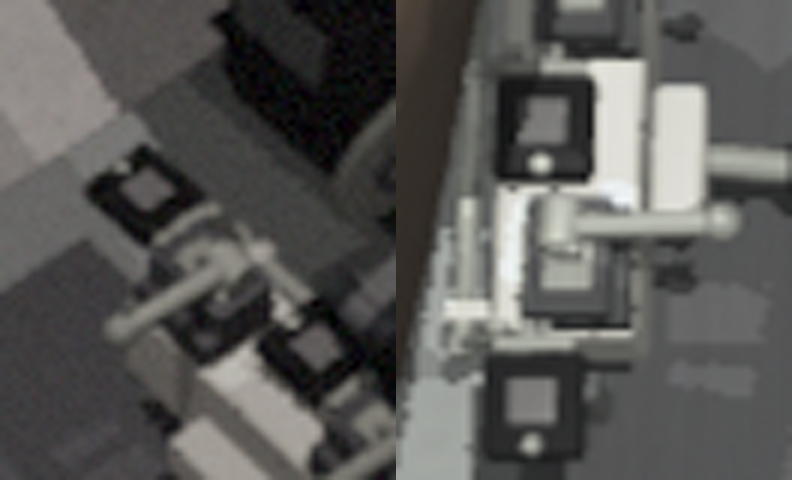

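Emit:
jog_arm([
  {"dx":0.1,"dy":-0.01,"dz":0,"ax":0,"ay":0,"az":0.09,"gripper":-0.3},
  {"dx":0.2,"dy":-0.015,"dz":0,"ax":0,"ay":0,"az":0.18,"gripper":-0.3},
  {"dx":0.22,"dy":-0.015,"dz":0,"ax":0,"ay":0,"az":0.27,"gripper":-0.3},
  {"dx":0.22,"dy":-0.015,"dz":0,"ax":0,"ay":0,"az":0.36,"gripper":-0.3},
  {"dx":0.22,"dy":-0.015,"dz":0,"ax":0,"ay":0,"az":0.45,"gripper":-0.3},
  {"dx":0.22,"dy":-0.015,"dz":0,"ax":0,"ay":0,"az":0.5,"gripper":-0.3},
  {"dx":0.22,"dy":-0.015,"dz":0,"ax":0,"ay":0,"az":0.5,"gripper":-0.3},
])

```text
time: 18.75
eef_pos: [0.6772, -0.1148, 0.2556]
tcp_rot: [0.95, 0.311, 0.0, -0.0]
contact_force: [-0.6, -0.3, 0.3]
opening: 0.347
finger_force: 0.0
```

Emit:
jog_arm([
  {"dx":0,"dy":0,"dz":0,"ax":0,"ay":0,"az":0.09,"gripper":-0.3},
  {"dx":0,"dy":0,"dz":0,"ax":0,"ay":0,"az":0.18,"gripper":-0.3},
  {"dx":0,"dy":0,"dz":0,"ax":0,"ay":0,"az":0.27,"gripper":-0.3},
  {"dx":0,"dy":0,"dz":0,"ax":0,"ay":0,"az":0.36,"gripper":-0.3},
  {"dx":0,"dy":0,"dz":0,"ax":0,"ay":0,"az":0.45,"gripper":-0.3},
  {"dx":0,"dy":0,"dz":0,"ax":0,"ay":0,"az":0.5,"gripper":-0.3},
  {"dx":0,"dy":0,"dz":0,"ax":0,"ay":0,"az":0.5,"gripper":-0.3},
  {"dx":0,"dy":0,"dz":0,"ax":0,"ay":0,"az":0.5,"gripper":-0.3},
])

```text
time: 19.55
eef_pos: [0.6777, -0.1146, 0.2555]
tcp_rot: [0.76, 0.65, 0.0, -0.0]
contact_force: [0.1, -0.2, -0.2]
opening: 0.351
finger_force: 0.0
```

```bash
python3 -c "
from h import *
p=st()"
```

```text
w [ 0.6777 -0.1146  0.2555] local mm [ -28.8 -117.5  255.5] yaw 81.11 [ 0.7598  0.6501  0.     -0.    ] F [ 0.1 -0.2 -0.2] 0.3512306936121783 0.0
```

Emit:
jog_arm([
  {"dx":0,"dy":0.012,"dz":-0.3,"ax":0,"ay":0,"az":0,"gripper":-0.3},
  {"dx":0,"dy":0.012,"dz":-0.6,"ax":0,"ay":0,"az":0,"gripper":-0.3},
  {"dx":0,"dy":0.012,"dz":-0.75,"ax":0,"ay":0,"az":0,"gripper":-0.3},
  {"dx":0,"dy":0.012,"dz":-0.85,"ax":0,"ay":0,"az":0,"gripper":-0.3},
  {"dx":0,"dy":0.012,"dz":-0.95,"ax":0,"ay":0,"az":0,"gripper":-0.3},
  {"dx":0,"dy":0.012,"dz":-1,"ax":0,"ay":0,"az":0,"gripper":-0.3},
  {"dx":0,"dy":0.012,"dz":-1,"ax":0,"ay":0,"az":0,"gripper":-0.3},
])

```text
time: 20.25
eef_pos: [0.6784, -0.1133, 0.1355]
tcp_rot: [0.759, 0.651, 0.0, 0.0]
contact_force: [-0.4, -0.4, 0.1]
opening: 0.349
finger_force: 0.0
```

Emit:
jog_arm([
  {"dx":0,"dy":0,"dz":-0.04,"ax":0,"ay":0,"az":0,"gripper":-0.3},
  {"dx":0,"dy":0,"dz":-0.04,"ax":0,"ay":0,"az":0,"gripper":-0.3},
  {"dx":0,"dy":0,"dz":-0.04,"ax":0,"ay":0,"az":0,"gripper":-1},
  {"dx":0,"dy":0,"dz":-0.04,"ax":0,"ay":0,"az":0,"gripper":-1},
  {"dx":0,"dy":0,"dz":-0.04,"ax":0,"ay":0,"az":0,"gripper":-1},
  {"dx":0,"dy":0,"dz":-0.04,"ax":0,"ay":0,"az":0,"gripper":-1},
], force=20)

```text
time: 20.85
eef_pos: [0.6781, -0.1134, 0.1316]
tcp_rot: [0.759, 0.651, -0.0, 0.0]
contact_force: [-3.7, -2.6, 5.7]
opening: 0.183
finger_force: 22.4
```

```bash
python3 -c "
from h import *
p=st()
for q in np.linspace(0,1.35,10): print(q.round(2),(60*(np.cos(.35)-np.cos(q+.35))).round(1),(60*(np.sin(q+.35)-np.sin(.35))).round(1))"
```

```text
w [ 0.6781 -0.1134  0.1316] local mm [ -27.6 -117.6  131.6] yaw 81.27 [ 7.589e-01  6.512e-01 -3.000e-04  1.000e-04] F [-3.7 -2.6  5.7] 0.18293174308596075 22.38118439912796
0.0 0.0 0.0
0.15 3.7 8.2
0.3 8.6 15.7
0.45 14.6 22.5
0.6 21.5 28.2
0.75 29.1 32.9
0.9 37.4 36.4
1.05 46.2 38.6
1.2 55.1 39.4
1.35 64.1 38.9
```

Emit:
jog_arm([
  {"dx":0.005,"dy":0.03,"dz":0.068,"ax":0,"ay":0,"az":0,"gripper":-1},
  {"dx":0.011,"dy":0.071,"dz":0.131,"ax":0,"ay":0,"az":0,"gripper":-1},
  {"dx":0.018,"dy":0.12,"dz":0.188,"ax":0,"ay":0,"az":0,"gripper":-1},
  {"dx":0.027,"dy":0.177,"dz":0.235,"ax":0,"ay":0,"az":0,"gripper":-1},
  {"dx":0.037,"dy":0.24,"dz":0.274,"ax":0,"ay":0,"az":0,"gripper":-1},
  {"dx":0.037,"dy":0.24,"dz":0.274,"ax":0,"ay":0,"az":0,"gripper":-1},
])

```text
time: 21.45
eef_pos: [0.6829, -0.0826, 0.1642]
tcp_rot: [0.758, 0.652, 0.0, -0.0]
contact_force: [-0.1, -1.9, 0.1]
opening: 0.181
finger_force: 21.3
```

```bash
python3 -c "
from h import *
p=st()"
```

```text
w [ 0.6829 -0.0826  0.1642] local mm [   3.6 -117.7  164.2] yaw 81.35 [ 7.584e-01  6.517e-01  5.000e-04 -2.000e-04] F [-0.1 -1.9  0.1] 0.18147214583628343 21.33058100938797
```

Emit:
jog_arm([
  {"dx":0.01,"dy":0.068,"dz":0.029,"ax":0,"ay":0,"az":0,"gripper":-1},
  {"dx":0.021,"dy":0.141,"dz":0.048,"ax":0,"ay":0,"az":0,"gripper":-1},
  {"dx":0.032,"dy":0.214,"dz":0.054,"ax":0,"ay":0,"az":0,"gripper":-1},
  {"dx":0.044,"dy":0.288,"dz":0.05,"ax":0,"ay":0,"az":0,"gripper":-1},
  {"dx":0.048,"dy":0.315,"dz":0.047,"ax":0,"ay":0,"az":0,"gripper":-1},
  {"dx":0.048,"dy":0.315,"dz":0.047,"ax":0,"ay":0,"az":0,"gripper":-1},
  {"dx":0.048,"dy":0.315,"dz":0.047,"ax":0,"ay":0,"az":0,"gripper":-1},
])

```text
time: 22.15
eef_pos: [0.6888, -0.0456, 0.17]
tcp_rot: [0.759, 0.651, 0.001, -0.0]
contact_force: [-0.1, 0.2, 5.3]
opening: 0.184
finger_force: 20.7
```

```bash
python3 -c "
from h import *
p=st()"
```

```text
w [ 0.6888 -0.0456  0.17  ] local mm [  41.1 -118.   170. ] yaw 81.29 [ 7.588e-01  6.514e-01  9.000e-04 -1.000e-04] F [-0.1  0.2  5.3] 0.18356124784882105 20.652573108673096
```

Emit:
jog_arm([
  {"dx":0.004,"dy":0.025,"dz":-0.004,"ax":0,"ay":0,"az":0,"gripper":-1},
  {"dx":0.004,"dy":0.025,"dz":-0.004,"ax":0,"ay":0,"az":0,"gripper":-1},
])

```text
time: 22.35
eef_pos: [0.6892, -0.0435, 0.1696]
tcp_rot: [0.759, 0.651, 0.0, 0.0]
contact_force: [-0.3, -1.1, 5.6]
opening: 0.177
finger_force: 20.7
```

Emit:
jog_arm([
  {"dx":0.004,"dy":0.025,"dz":-0.01,"ax":0,"ay":0,"az":0,"gripper":-1},
  {"dx":0.006,"dy":0.04,"dz":-0.015,"ax":0,"ay":0,"az":0,"gripper":-1},
  {"dx":0.006,"dy":0.04,"dz":-0.015,"ax":0,"ay":0,"az":0,"gripper":-1},
])

```text
time: 22.65
eef_pos: [0.6895, -0.0422, 0.1692]
tcp_rot: [0.759, 0.651, -0.002, 0.002]
contact_force: [-5.1, -9.2, 9.6]
opening: 0.18
finger_force: 21.0
```

Emit:
jog_arm([
  {"dx":0,"dy":0,"dz":0,"ax":0,"ay":0,"az":0,"gripper":-0.3},
  {"dx":0,"dy":0,"dz":0,"ax":0,"ay":0,"az":0,"gripper":-0.3},
  {"dx":0,"dy":0,"dz":0,"ax":0,"ay":0,"az":0,"gripper":-0.3},
  {"dx":0,"dy":0,"dz":0.2,"ax":0,"ay":0,"az":0,"gripper":-0.3},
  {"dx":0,"dy":0,"dz":0.4,"ax":0,"ay":0,"az":0,"gripper":-0.3},
  {"dx":0,"dy":0,"dz":0.6,"ax":0,"ay":0,"az":0,"gripper":-0.3},
  {"dx":0,"dy":-0.3,"dz":0.6,"ax":0,"ay":0,"az":0,"gripper":-1},
  {"dx":0,"dy":-0.7,"dz":0.6,"ax":0,"ay":0,"az":0,"gripper":-1},
  {"dx":0,"dy":-1,"dz":0.6,"ax":0,"ay":0,"az":0,"gripper":-1},
])

```text
time: 23.55
eef_pos: [0.6894, -0.1597, 0.2382]
tcp_rot: [0.759, 0.652, -0.0, -0.0]
contact_force: [-0.2, 0.2, -0.4]
opening: 0.001
finger_force: 0.0
```

Run:
```python
from h import *
p=st();out=[]
h=(.01,-.09,.14)
for n in('scene','top'):
    f,d,K,T=cam(n);np.savez(n+'2.npz',f=f,d=d,K=K,T=T)
    u,v=map(int,project(glob(h),K,T))
    out.append(cv2.resize(f[v-40:v+40,u-33:u+33],(396,480),interpolation=cv2.INTER_CUBIC))
    for q in(1.1,1.35):
        a,b=project(glob((.0295-.06*np.cos(q+.35),-.118,.102+.06*np.sin(q+.35))),K,T);print(n,q,round((a-u+33)*6),round((b-v+40)*6))
cv2.imwrite('pics/z1.png',np.hstack(out))
```

```text
w [ 0.6894 -0.1597  0.2382] local mm [ -71.5 -135.8  238.2] yaw 81.32 [ 7.586e-01  6.516e-01 -0.000e+00 -5.000e-04] F [-0.2  0.2 -0.4] 0.0008278814315835552 0.0
scene 1.1 295 242
scene 1.35 324 219
top 1.1 156 141
top 1.35 111 141
```

View pics/z1.png

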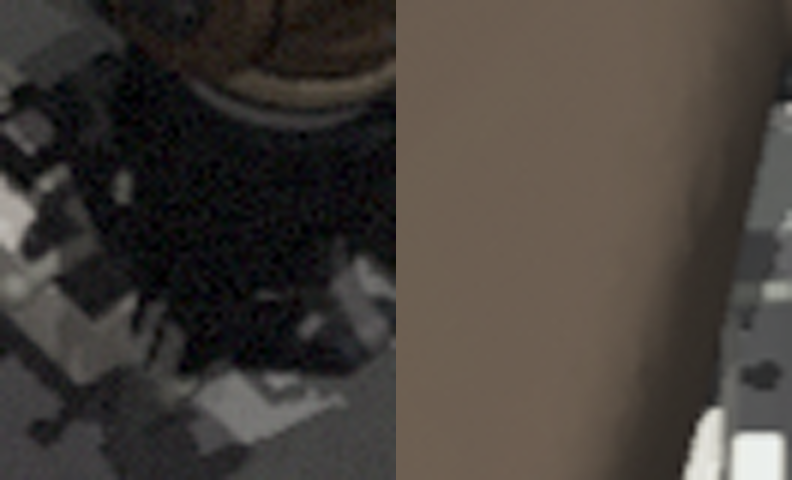

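Emit:
jog_arm([
  {"dx":0,"dy":-0.4,"dz":0.3,"ax":0,"ay":0,"az":0,"gripper":-1},
  {"dx":0,"dy":-0.8,"dz":0.3,"ax":0,"ay":0,"az":0,"gripper":-1},
  {"dx":0,"dy":-1,"dz":0.3,"ax":0,"ay":0,"az":0,"gripper":-1},
  {"dx":-0.4,"dy":-1,"dz":0.3,"ax":0,"ay":0,"az":0,"gripper":-1},
  {"dx":-0.8,"dy":-1,"dz":0.3,"ax":0,"ay":0,"az":0,"gripper":-1},
  {"dx":-1,"dy":-1,"dz":0.3,"ax":0,"ay":0,"az":0,"gripper":-1},
])

```text
time: 24.25
eef_pos: [0.567, -0.2774, 0.2726]
tcp_rot: [0.759, 0.651, -0.0, -0.002]
contact_force: [0.8, -0.6, 0.2]
opening: 0.002
finger_force: 0.0
```

Emit:
jog_arm([
  {"dx":0,"dy":-0.4,"dz":0,"ax":0,"ay":0,"az":0,"gripper":-1},
  {"dx":0,"dy":-0.8,"dz":0,"ax":0,"ay":0,"az":0,"gripper":-1},
  {"dx":0,"dy":-1,"dz":0,"ax":0,"ay":0,"az":0,"gripper":-1},
  {"dx":-0.4,"dy":-1,"dz":0,"ax":0,"ay":0,"az":0,"gripper":-1},
  {"dx":-0.8,"dy":-1,"dz":0,"ax":0,"ay":0,"az":0,"gripper":-1},
  {"dx":-1,"dy":-1,"dz":0,"ax":0,"ay":0,"az":0,"gripper":-1},
])

```text
time: 24.85
eef_pos: [0.4475, -0.3975, 0.2729]
tcp_rot: [0.759, 0.651, 0.0, -0.002]
contact_force: [0.1, 0.3, 0.7]
opening: 0.001
finger_force: 0.0
```

Run:
```python
from h import *
p=st()
for n in('top','scene'):
    f,d,K,T=cam(n);np.savez(n+'3.npz',f=f,d=d,K=K,T=T)
    vv,uu=np.mgrid[:420,:560]
    P=np.stack([(uu-K[0,2])/K[0,0]*d,-(vv-K[1,2])/K[1,1]*d,-d,np.ones_like(d)],-1)@T.T
    L=(P[...,:2]-O)@R; z=P[...,2]
    m=(abs(L[...,1]+.118)<.012)&(L[...,0]>-.05)&(L[...,0]<.07)&(z>.112)&(d>0)
    for a,b in zip((L[m]*1e3).round(),(z[m]*1e3).round()): pass
    k=m&(f.max(2)<75)
    print(n,m.sum(),k.sum(),'knob x,y,z med',(np.median(L[k],0)*1e3).round(1),np.median(z[k]).round(4),'zmax',z[m].max().round(4),'x range',(np.percentile(L[k][:,0],[5,95])*1e3).round(1))
    # fingers: anything above z .125 at x 6..18,y 54..62
    g=(L[...,0]>.007)&(L[...,0]<.017)&(L[...,1]>.054)&(L[...,1]<.0605);print(' finger region z',(np.percentile(z[g],[10,50,90])*1e3).round() if g.any() else None)
    # head of blank, dark blob near z .135
    h=(abs(L[...,0])<.03)&(L[...,1]>.062)&(L[...,1]<.115)&(abs(z-.135)<.012)
    if h.sum()>5:
        print(' blank head',h.sum(),(L[h].mean(0)*1e3).round(1),(z[h].mean()*1e3).round(1),(np.percentile(L[h],[3,97],axis=0)*1e3).round(0).tolist())
```

```text
w [ 0.4475 -0.3975  0.2729] local mm [-343.2   67.4  272.9] yaw 81.25 [ 7.590e-01  6.511e-01  3.000e-04 -2.000e-03] F [0.1 0.3 0.7] 0.0007959518782287917 0.0
top 96 55 knob x,y,z med [  35.5 -115.5] 0.1661 zmax 0.1703 x range [31.8 41. ]
 finger region z [112. 121. 130.]
 blank head 328 [ 1.4 82.5] 133.6 [[-14.0, 63.0], [17.0, 100.0]]
scene 109 64 knob x,y,z med [  31.8 -119.4] 0.1662 zmax 0.1699 x range [27.7 38.9]
 finger region z [131. 131. 132.]
 blank head 211 [-3.6 80.4] 134.1 [[-18.0, 64.0], [13.0, 98.0]]
```

Run:
```python
from h import *
for n in('top','scene'):
    c=np.load(n+'3.npz');f,d,K,T=c['f'],c['d'],c['K'],c['T']
    vv,uu=np.mgrid[:420,:560]
    P=np.stack([(uu-K[0,2])/K[0,0]*d,-(vv-K[1,2])/K[1,1]*d,-d,np.ones_like(d)],-1)@T.T
    L=(P[...,:2]-O)@R; z=P[...,2]
    m=(abs(L[...,1]+.118)<.02)&(L[...,0]>.015)&(L[...,0]<.06)&(z>.145)
    v,u=np.where(m);q=plane((u.min()+u.max())/2,(v.min()+v.max())/2,.1615,K,T);r=plane(u.mean(),v.mean(),.1615,K,T)
    print(n,m.sum(),(loc(q)*1e3).round(1),(loc(r)*1e3).round(1), 'expect px',np.round(project(glob((.0372,-.118,.1615)),K,T),1),'got',u.mean().round(1),v.mean().round(1),(u.min(),u.max(),v.min(),v.max()))
```

```text
top 69 [  37.2 -117.9  161.5] [  37.9 -118.2  161.5] expect px [189.5 129.5] got 189.2 129.4 (np.int64(186), np.int64(193), np.int64(125), np.int64(134))
scene 73 [  33.6 -120.   161.5] [  33.2 -118.7  161.5] expect px [392.  204.4] got 390.9 205.7 (np.int64(387), np.int64(396), np.int64(201), np.int64(211))
```

```bash
python3 -c "
from plant import job
print(job.sign_off())"
```

```text
the job is handed in; nothing more can be done
None
```

The job is handed in: the blank is seated against the back stop and gauge finger, its lever is pressed fully down, and the gauge is fully up, all in about 25 s of robot time; I saw no verdict at sign-off, and I took no final picture of the other things on the bench.

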